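# Unload the ready sample cylinders from the conditioning block

## Robot

A 6-joint arm with a two-finger parallel gripper is mounted at the origin on a cart in front of the work surface, level with it; the furniture and walls round the work are solid. World frame = base frame: x ahead of the robot, y to its left, z up, the work surface at z = 0. Lengths are in m, angles in rad, forces in N, time in s.
With the tool pointing down it reaches from about 0.35 to 0.85 m from the base axis. Payload 8.1 kg.
Tool frame: the origin (TCP) lies at the centre of the arm's flange, where the gripper is bolted on; the fingertips stand 186 mm ahead of it and the grasp point (between the pads) lies 167 mm ahead of it (robot.grasp_offset is the distance from the TCP to the grasp point, in m); z points along the fingers, y is the line along which they close (so a half turn about z gives the same grasp; the last joint's range is limited). The gripper opens to 93 mm and grips with 3 to 60 N. Pads are 15 mm wide; open, the fingers measure 128 mm over their backs; the gripper's body (75 mm by 188 mm) begins 65 mm behind the grasp point.
Start: joints at [-1.389, 0.13, 1.488, -0, 1.523, -0.085], TCP at [0.158, -0.579, 0.405] pointing down, gripper open.
Joint ranges: [-2.96, 2.96], [-0.89, 2.26], [0.02, 2.5], [-1.34, 4.48], [0, 2.73], [-2.66, 2.66]. Speed limits (rad/s): [2.39, 2.39, 2.79, 3.14, 3.14, 3.14].

## Interface

Orientations are given as a rotation vector (axis times angle).
In Python, from plant import robot gives the robot as it stands.
- The arm moves only by the tool drive_tool, never from a script. Its argument "moves" is one flat list of numbers, 7 for each row, row after row: the finger opening in mm, from 0 to 93, then the shift along the tool's x, y, z in mm, then the turn, a rotation vector about the tool's x, y, z in degrees. A call has 1 to 8 rows; each row shifts and turns the commanded pose from where the row before left it, along the tool's axes as they then stand; what a row does not reach is not made up. A row lasts 1/10 s, in which the tool goes at most 50 mm and 8.59 degrees, less where a joint would pass 70% of its speed; a pose out of reach is approached as far as the arm can. A call is refused whole if a number of a shift passes 50 or a number of a turn 8.59, either way. A call with a gripper value outside its range is refused whole. The fingers move at their own pace and stop on an object; "grip_force" is the grip in N (left out, the last holds). Time passes only in rows, so rows that do not move let the fingers close. It gives the time, the measured TCP pose, the force, the opening and the grip force at its end, in the units of the state.
- robot.read_state(): the state, without advancing time (a new reading comes with each control period).
- robot.read_camera(name): name is "scene" or "side" or "wrist"; returns a dict with "color" (384x512x3 uint8, red, green, blue), "depth" (384x512 float32, m along the optical axis (not along the pixel's ray), 0 where there is no reading), "mtx" (3x3 intrinsics, pixels), "dist_coeffs" ([k1, k2, p1, p2, k3] as OpenCV has them; the pictures are not rectified), "R" (3x3) and "t" (3): a world point X has camera coordinates R X + t. Camera axes: x right, y down, z forward; pixel columns grow to the right and rows downward; lengths in m; the calibration is good to about 2 mm. A picture is of the moment at which its call begins.
- robot.close_job(): hands the job in; it is judged then, once.
The state is a dict: "t": time; "q": joint angles; "dq": joint speeds; "joint_torque": joint torques, N m; "tool_pos": TCP position; "orientation": TCP orientation; "force": force on the tool from outside, world axes, zero at the start; "wrist_torque": the same for the moment, N m; "opening": finger opening in m; "gripper_force": force on a finger pad.
Only numpy, scipy, OpenCV 4.12 (cv2) and the standard library are available. Lean on these libraries where they do the work, as an engineer would, in place of code of your own. Each camera call takes 0.05 s, during which the arm holds its last target. There are 200 camera calls.

## Task

Turn the lock collar of the aluminium conditioning block so that its red arms swing clear of the cylinders (to the orange marks), lift every blue-capped sample cylinder straight up out of its well and stand it upright in a pocket of the yellow caddy, one to a pocket, without dropping it. Leave the white-capped cylinder in its well; when all the blue ones are in the caddy, turn the collar back to its locked position (red arms at the green marks), so that the arms cover the wells again, and knock nothing else over.

Things in the scene. Friction and masses are not known exactly. Their poses are not given: they have to be found in the camera images.
- block: fixed aluminium conditioning block, 100 x 290 mm, 108 mm high. Origin: centre of its underside; y along the row of wells, z up. Four wells of 32 mm diameter at x = 0, y = -116, -66, +66, +116 mm; mouths at z = 80 mm, floors at z = 10 mm (70 mm deep), so a seated cylinder's top is at z = 120 mm, 40 mm above the mouth
- collar (a joint): lock collar at the middle of the block, on a vertical hinge through the block's origin (rad, positive counterclockwise from above). 0 = locked mark: its red arms lie along the row over the cylinders, ends at the green marks; 1.4 = open mark: arms across the row, at the orange marks on the side walls. Stops at -0.1 and 1.5; friction 0.1 N m holds it where it is left; no spring
- collar_grip (a point): grip point on the collar's black upright fin, on the hinge axis, 152 mm above the block's underside. The fin is 14 mm thick and 56 mm long (along the arms; along the block's y at collar 0); its top is 16 mm above this point, the collar's disc (54 mm) and red arms (246 mm overall, 22 mm wide, 8 mm thick) have their tops 18 to 20 mm below it. Grip it across its thickness from above
- channel (a point): centre of the channel's floor, on the level of the well mouths (block z = 80 mm). The channel is 84 mm wide (block x) between side walls whose tops are at block z = 108 mm, and is closed by end walls of the same height: fingers fit in only vertically, one on the +x and one on the -x side of a cylinder
- caddy: loose yellow open-topped caddy, 142 x 50 mm, 60 mm high, walls 4 mm, 0.7 kg. Origin: centre of its underside, x along its length, z up. Three pockets in a row at x = -46, 0, +46 mm, each about 42 x 42 mm, floor at z = 4 mm. It may get knocked aside while you work; that is no fault
- blue_1: steel sample cylinder, upright, blue plastic cap on its top 33 mm (r 15 mm like the body); diameter 30 mm, height 110 mm, 160 g nominal. Origin: centre of its underside, z along the cylinder. It starts in one of the block's wells (which one varies); not every blue cylinder is present in each start
- blue_2: steel sample cylinder, upright, blue plastic cap on its top 33 mm (r 15 mm like the body); diameter 30 mm, height 110 mm, 160 g nominal. Origin: centre of its underside, z along the cylinder. It starts in one of the block's wells (which one varies); not every blue cylinder is present in each start
- blue_3: steel sample cylinder, upright, blue plastic cap on its top 33 mm (r 15 mm like the body); diameter 30 mm, height 110 mm, 160 g nominal. Origin: centre of its underside, z along the cylinder. It starts in one of the block's wells (which one varies); not every blue cylinder is present in each start
- white_1: steel sample cylinder, upright, white plastic cap on its top 33 mm (r 15 mm like the body); diameter 30 mm, height 110 mm, 160 g nominal. Origin: centre of its underside, z along the cylinder. It starts in one of the block's wells (which one varies) and stays there
- wash_bottle: bystander: white wash bottle with a blue spout cap, 77 x 100 x 260 mm, standing at the back left; origin: centre of its underside, z up
- jar_a: bystander: white sample jar with a blue lid, 51 mm across, 62 mm high, standing behind the block; origin: centre of its underside, z up
Not all that is in view belongs to the job. What is shaped like the blue_3 but pink or turquoise is not meant.

How it is judged:
On the way, in this order (a step that is already met when the one before it is completed fails the run):
1. the collar is turned to its open mark (within 0.2 rad) (value of joint collar above 1.2 rad), for 0.2 s.
2. every blue-capped cylinder stands upright on the floor of a caddy pocket, released (x of blue_1 in the frame of caddy between -0.07 and 0.07 m and y of blue_1 in the frame of caddy between -0.02 and 0.02 m and z of blue_1 in the frame of caddy between -0.005 and 0.015 m and angle between each of blue_1, blue_2, blue_3's own z axis and vertical below 0.15 rad and x of blue_2 in the frame of caddy between -0.07 and 0.07 m and y of blue_2 in the frame of caddy between -0.02 and 0.02 m and z of blue_2 in the frame of caddy between -0.005 and 0.015 m and x of blue_3 in the frame of caddy between -0.07 and 0.07 m and y of blue_3 in the frame of caddy between -0.02 and 0.02 m and z of blue_3 in the frame of caddy between -0.005 and 0.015 m and contact force between the fingers and blue_1 below 0.1 N and contact force between the fingers and blue_2 below 0.1 N and contact force between the fingers and blue_3 below 0.1 N), for 0.3 s.
3. the collar is turned back to its locked mark (within 0.15 rad) (value of joint collar below 0.15 rad), for 0.2 s.
At the end, for the whole second after the job is handed in: every blue-capped cylinder present stands upright (within 0.15 rad) on the floor of a caddy pocket and is at rest, the caddy stands level on the table, the white-capped cylinder is down in its well (within 10 mm), and the collar is within 0.15 rad of its locked mark (x of blue_1 in the frame of caddy between -0.07 and 0.07 m and y of blue_1 in the frame of caddy between -0.02 and 0.02 m and z of blue_1 in the frame of caddy between -0.005 and 0.015 m and angle between each of blue_1, blue_2, blue_3's own z axis and vertical below 0.15 rad and x of blue_2 in the frame of caddy between -0.07 and 0.07 m and y of blue_2 in the frame of caddy between -0.02 and 0.02 m and z of blue_2 in the frame of caddy between -0.005 and 0.015 m and x of blue_3 in the frame of caddy between -0.07 and 0.07 m and y of blue_3 in the frame of caddy between -0.02 and 0.02 m and z of blue_3 in the frame of caddy between -0.005 and 0.015 m and angle between caddy's own z axis and vertical below 0.1 rad and height (world z) of caddy below 0.02 m and z of white_1 in the frame of block between 0 and 0.02 m and x of white_1 in the frame of block between -0.01 and 0.01 m and value of joint collar below 0.15 rad and linear speed of each of blue_1, blue_2, blue_3 below 0.03 m/s); the robot touches nothing.
It fails at once if the white-capped cylinder is drawn more than 30 mm out of its well (z of white_1 in the frame of block above 0.04 m).
It fails at once if a blue-capped cylinder is dropped (falls free by more than about 4 cm) ((linear speed of blue_1 above 0.9 m/s and contact force between the fingers and blue_1 below 0.01 N) or (linear speed of blue_2 above 0.9 m/s and contact force between the fingers and blue_2 below 0.01 N) or (linear speed of blue_3 above 0.9 m/s and contact force between the fingers and blue_3 below 0.01 N)).
It fails at once if the wash bottle or the jar with the blue lid is knocked over (angle between any of wash_bottle, jar_a's own z axis and vertical above 0.5 rad).
Of blue_1, blue_2, blue_3 only 2 to 3 are there at a start; the rules pass over those that are not, and their reading is None.
At some moment in a run one of caddy may be knocked a few centimetres aside while the robot is not near it.
It also fails if it takes over 208 s, if anything falls off the work surface, if the arm or the gripper's body presses on something with over 40 N, if the wrist force passes 120 N, or if a joint passes its speed limit or range.

## Working session

There is one attempt and no reset: what is moved stays moved. The work goes in short steps, Python scripts to look and compute and a tool call to move; the robot and the scene stay as the last step left them, time stands still between calls to the robot, and variables do not carry over. Pictures are saved under pics/ and viewed, at most 14 in all, crops included, and the job is handed in when it is done.

Besides the shell and the picture viewer there is one more tool, called after ">>>" as name(argument=value, ...) on one line, values as JSON. drive_tool: Moves the arm, as the interface text tells. Its arguments: {"type":"object","properties":{"moves":{"type":"array","items":{"type":"number"}},"grip_force":{"type":"number"}},"required":["moves"]}

```bash
ls; mkdir -p pics; cat > h.py <<'E'
import numpy as np, cv2
from plant import robot
def cam(n,save=None):
    c=robot.read_camera(n)
    if save: cv2.imwrite('pics/'+save,c['color'][:,:,::-1])
    return c
def pts(c):
    # world xyz of every pixel by depth
    h,w=c['depth'].shape
    u,v=np.meshgrid(np.arange(w),np.arange(h))
    p=cv2.undistortPoints(np.stack([u,v],-1).reshape(-1,1,2).astype(np.float32),c['mtx'],c['dist_coeffs']).reshape(h,w,2)
    P=np.dstack([p,np.ones((h,w))])*c['depth'][...,None]
    return (P-c['t'])@c['R']
def ray(c,u,v,z):
    p=cv2.undistortPoints(np.array([[[u,v]]],np.float32),c['mtx'],c['dist_coeffs'])[0,0]
    d=c['R'].T@np.array([p[0],p[1],1]); o=-c['R'].T@c['t']
    return o+d*(z-o[2])/d[2]
E
python3 - <<'E'
from h import *
a=cam('scene','s0.png');b=cam('side','d0.png')
for c in (a,b): print(-c['R'].T@c['t'], c['R'][2])
s=robot.read_state();print(s)
E
```

```text
pics
[-0.07930685  0.52177584  0.63799186] [ 0.67420835 -0.53869671 -0.50522169]
[0.22346527 0.33326186 0.92408912] [ 0.41633627 -0.3810535  -0.82550732]
{'t': 0.1, 'q': array([-1.38936407e+00,  1.31131002e-01,  1.48914185e+00,  4.58665218e-05,
        1.52299780e+00, -8.54193958e-02]), 'dq': array([-3.50245920e-05,  8.84439732e-04, -3.46919554e-03,  4.50453936e-04,
       -6.56242601e-04,  3.95409355e-04]), 'joint_torque': array([ 3.30855699e-03, -5.61339676e+01, -4.93096232e+01,  7.73327169e-02,
        2.91057135e-02, -6.23311689e-05]), 'tool_pos': array([ 0.15820137, -0.57856789,  0.40378066]), 'orientation': array([-3.11200721e+00, -4.17700259e-01,  5.45782675e-05]), 'force': array([-0.13847187,  0.00341775, -0.81875349]), 'wrist_torque': array([-1.64232368e-05,  5.41431344e-02, -5.85449648e-02]), 'gripper_force': 0.0, 'opening': 0.09312904264313186}
```

View pics/s0.png

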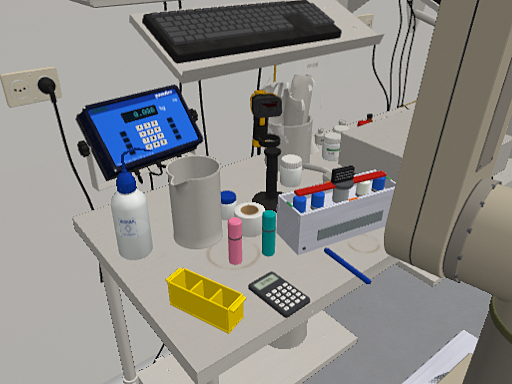

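View pics/d0.png

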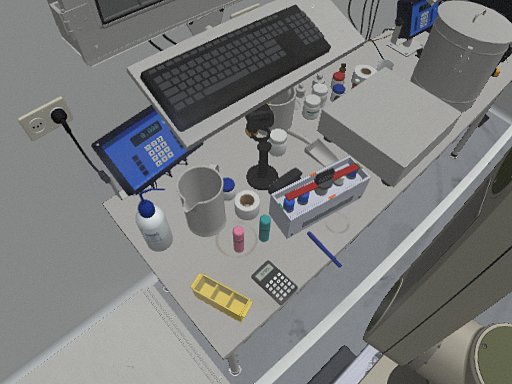

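The scene view shows the block at about (335,215). It holds blue caps at (299,203), (317,200) and (378,184), a white cap at (363,188), and the black fin at (343,174). The yellow caddy is at (205,298). Lookalikes to ignore are pink (235,240), turquoise (268,232), the jar's blue lid (228,197) and the bottle cap (126,182). So there are three blue cylinders, all in the block.

```bash
cat >> h.py <<'E'
def hsv(c): return cv2.cvtColor(c['color'],cv2.COLOR_RGB2HSV)
def mask(c,lo,hi): return cv2.inRange(hsv(c),np.array(lo),np.array(hi))>0
def caddy(c,lo=0.05,hi=0.07):
    P=pts(c); m=mask(c,(20,120,80),(35,255,255))&(c['depth']>0)&(P[...,2]>lo)&(P[...,2]<hi)
    Q=P[m]; r=cv2.minAreaRect((Q[:,:2]*1000).astype(np.float32)); return r,len(Q),np.median(Q[:,2])
E
python3 - <<'E'
from h import *
for n in ('scene','side'):
    c=cam(n); P=pts(c); 
    print(n,'caddy',caddy(c))
    m=mask(c,(0,150,80),(8,255,255))&(P[...,2]>0.11)&(P[...,2]<0.15)&(P[...,0]<0.9)
    Q=P[m]; print('red',cv2.minAreaRect((Q[:,:2]*1000).astype(np.float32)),len(Q),np.median(Q[:,2]))
    m=mask(c,(100,120,60),(125,255,255))&(P[...,2]>0.08)&(P[...,2]<0.13)&(P[...,0]<0.9)
    k,l,st,ce=cv2.connectedComponentsWithStats(m.astype(np.uint8))
    for i in range(1,k):
        if st[i,4]>15: print('blue',ce[i].round(),st[i,4],np.median(P[l==i],0).round(3),P[l==i][:,2].max().round(3))
    # things height map: keyboard shelf low z
    for (u,v) in [(250,60),(180,70),(200,60)]: print(u,v,P[v,u].round(3))
c=cam('scene');P=pts(c)
for u,v in [(235,220),(268,214),(270,165),(195,165),(228,197),(250,212),(126,172),(343,170),(290,160),(345,138)]: print(u,v,P[v,u].round(3))
E
```

```text
scene caddy (((482.1031188964844, 195.22579956054688), (159.2616729736328, 51.56499099731445), 19.888322830200195), 954, np.float64(0.05735606770851555))
red ((519.6843872070312, -216.79525756835938), (246.7290496826172, 23.319278717041016), 75.70154571533203) 440 0.13149776516857775
blue [379. 183.] 140 [ 0.49  -0.322  0.102] 0.122
blue [318. 199.] 184 [ 0.526 -0.144  0.106] 0.122
blue [300. 203.] 181 [ 0.535 -0.097  0.11 ] 0.122
250 60 [ 0.646 -0.042  0.414]
180 70 [0.663 0.109 0.415]
200 60 [0.676 0.057 0.423]
side caddy (((712.7000122070312, -456.9100341796875), (157.35472106933594, 1430.74755859375), 19.489086151123047), 313, np.float64(0.058342938532976105))
red ((521.0423583984375, -217.34375), (243.32200622558594, 20.607213973999023), 76.26982879638672) 347 0.1310504520703997
blue [421.  28.] 100 [ 0.793 -1.202  0.12 ] 0.13
blue [353. 174.] 34 [ 0.489 -0.321  0.103] 0.117
blue [304. 198.] 78 [ 0.527 -0.145  0.106] 0.123
blue [289. 204.] 103 [ 0.538 -0.097  0.115] 0.123
250 60 [ 0.719 -0.113  0.466]
180 70 [0.766 0.036 0.486]
200 60 [ 0.765 -0.015  0.487]
235 220 [0.569 0.058 0.11 ]
268 214 [ 0.545 -0.012  0.11 ]
270 165 [ 0.708 -0.155  0.12 ]
195 165 [0.758 0.036 0.158]
228 197 [ 0.723 -0.032  0.062]
250 212 [ 0.668 -0.059  0.035]
126 172 [0.74  0.212 0.204]
343 170 [ 0.516 -0.211  0.165]
290 160 [ 0.76  -0.274  0.078]
345 138 [ 0.7   -0.429  0.125]
```

>>> drive_tool(moves=[60, 20, -12, -2, 0, 0, 0, 60, 40, -23, -2, 0, 0, 0, 60, 40, -23, -2, 0, 0, 0, 60, 40, -23, -2, 0, 0, 0, 60, 40, -23, -2, 0, 0, 0, 60, 40, -23, -2, 0, 0, 0, 60, 40, -23, -2, 0, 0, 0, 60, 40, -23, -2, 0, 0, 0], grip_force=30)

```text
t: 1.05
tool_pos: [0.403, -0.3312, 0.4209]
orientation: [3.113, 0.418, 0.0]
force: [0.7, -1.1, -0.5]
opening: 0.06
gripper_force: 0.0
```

>>> drive_tool(moves=[60, 40, -23, 0, 0, 0, 0, 60, 40, -23, 0, 0, 0, 0, 60, 40, -23, 0, 0, 0, -8.5, 60, 0, 0, 0, 0, 0, -8.5, 60, 0, 0, 0, 0, 0, -8.5, 60, 0, 0, 0, 0, 0, -8.5, 60, 0, 0, 0, 0, 0, -8.5, 60, 0, 0, 0, 0, 0, -8.5])

```text
t: 1.85
tool_pos: [0.4996, -0.2345, 0.4206]
orientation: [-2.625, -1.726, 0.0]
force: [0.1, -0.3, 1.2]
opening: 0.0602
gripper_force: 0.0
```

>>> drive_tool(moves=[60, 0, 0, 0, 0, 0, -8.5, 60, 0, 0, 0, 0, 0, 0])

```text
t: 2.05
tool_pos: [0.4995, -0.2346, 0.4206]
orientation: [-2.493, -1.911, 0.0]
force: [0.9, -0.2, 0.4]
opening: 0.0596
gripper_force: 0.0
```

```bash
cat >> h.py <<'E'
from scipy.spatial.transform import Rotation as Ro
def pose():
    s=robot.read_state(); R=Ro.from_rotvec(s['orientation']).as_matrix()
    return s,R,s['tool_pos']+R[:,2]*robot.grasp_offset
def togo(xyz,yaw_deg=None):
    """tool-frame shift (mm) of grasp point to xyz; and rz for tool y at yaw"""
    s,R,g=pose(); y=np.degrees(np.arctan2(R[1,1],R[0,1]))
    d=R.T@(np.array(xyz)-g)*1000
    tilt=np.degrees(np.arccos(-R[2,2]))
    r=None if yaw_deg is None else round(-((yaw_deg-y+90)%180-90),1)
    print('t',round(s['t'],2),'grasp',g.round(4),'yaw',y.round(2),'tilt',tilt.round(2),'shift',d.round(1),'rz',r,'F',s['force'].round(1),'open',round(s['opening'],4))
E
python3 - <<'E'
from h import *
togo([.52,-.217,.156],-14.1)
c=cam('wrist','w0.png');P=pts(c)
m=mask(c,(0,150,80),(8,255,255))&(P[...,2]>0.11)&(P[...,2]<0.15)
Q=P[m];print('red',cv2.minAreaRect((Q[:,:2]*1000).astype(np.float32)),len(Q))
E
```

```text
t 2.05 grasp [ 0.4995 -0.2345  0.2533] yaw -15.07 tilt 0.01 shift [22.3 15.3 97.3] rz -1.0 F [ 0.9 -0.2  0.4] open 0.0596
red ((526.7003173828125, -206.75634765625), (220.05755615234375, 20.573774337768555), 76.09101104736328) 3275
```

View pics/w0.png

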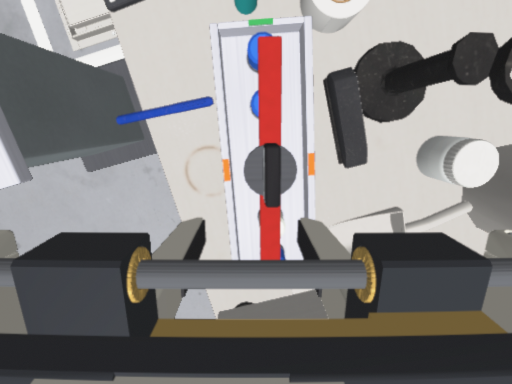

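The wrist view shows the collar's red arm along the row, the fin at (272,175), the orange marks at (226,170) and (311,163), and the green mark at (261,22). I'll work out the block axis from the marks.

```bash
python3 - <<'E'
from h import *
c=cam('wrist');P=pts(c)
k=[]
for nm,lo,hi in (('g',(45,120,80),(75,255,255)),('o',(9,180,150),(20,255,255))):
    m=mask(c,lo,hi)&(P[...,2]>.09)&(P[...,2]<.13)
    n,l,st,ce=cv2.connectedComponentsWithStats(m.astype(np.uint8))
    for i in range(1,n):
        if st[i,4]>30:
            u,v=ce[i]; q=ray(c,u,v,.108); print(nm,ce[i].round(1),st[i,4],q.round(4),P[l==i].mean(0).round(4)); k.append(q)
h=hsv(c)
m=(h[...,2]<60)&(P[...,2]>.155)&(P[...,2]<.18)
n,l,st,ce=cv2.connectedComponentsWithStats(m.astype(np.uint8))
for i in range(1,n):
    if st[i,4]>100: print('fin',ce[i],st[i],cv2.minAreaRect((P[l==i][:,:2]*1000).astype(np.float32)),np.median(P[l==i],0))
m=mask(c,(0,150,80),(8,255,255))&(P[...,2]>0.11)&(P[...,2]<0.15)
ys,xs=np.nonzero(m); print(cv2.minAreaRect(np.array([ray(c,u,v,.132)[:2]*1000 for u,v in zip(xs,ys)],np.float32)))
E
```

```text
g [258.8  21.4] 108 [ 0.5509 -0.0787  0.108 ] [ 0.5508 -0.0791  0.1091]
o [310.6 162.9] 75 [ 0.5693 -0.2267  0.108 ] [ 0.5691 -0.2265  0.1092]
o [225.9 170.1] 72 [ 0.4787 -0.2099  0.108 ] [ 0.4788 -0.2098  0.1091]
fin [481.96644813  61.16891631] [ 450   32   62   70 2593] ((724.45458984375, -172.77133178710938), (43.5439567565918, 67.4811782836914), 52.3687629699707) [ 0.71985332 -0.16916799  0.1587973 ]
fin [271.92248062 174.03433001] [264 144  16  62 903] ((523.9415893554688, -217.17062377929688), (53.63130569458008, 12.740198135375977), 76.3188247680664) [ 0.52426119 -0.21549474  0.16778779]
((526.3369140625, -206.97723388671875), (219.13076782226562, 19.953243255615234), 76.0255126953125)
```

>>> drive_tool(moves=[60, 12, 10, 10, 0, 0, -1.2, 60, 11, 9, 20, 0, 0, 0, 60, 0, 0, 25, 0, 0, 0, 60, 0, 0, 25, 0, 0, 0, 60, 0, 0, 17, 0, 0, 0, 60, 0, 0, 0, 0, 0, 0])

```text
t: 2.75
tool_pos: [0.5231, -0.2159, 0.3196]
orientation: [-2.472, -1.929, 0.004]
force: [0.6, -0.1, -0.1]
opening: 0.0602
gripper_force: 0.0
```

>>> drive_tool(moves=[0, 0, 0, 0, 0, 0, 0, 0, 0, 0, 0, 0, 0, 0, 0, 0, 0, 0, 0, 0, 0, 0, 0, 0, 0, 0, 0, 0, 0, 0, 0, 0, 0, 0, 0, 0, 0, 0, 0, 0, 0, 0, 0, 0, 0, 0, 0, 0, 0])

```text
t: 3.45
tool_pos: [0.5237, -0.2172, 0.324]
orientation: [2.476, 1.934, -0.0]
force: [-1.9, 0.6, 3.0]
opening: 0.0139
gripper_force: 30.0
```

```bash
python3 - <<'E'
from h import *
togo([.524,-.2175,.156],-13.9)
E
```

```text
t 3.45 grasp [ 0.5237 -0.2172  0.1567] yaw -14.02 tilt 0.0 shift [-0.2  0.4  0.7] rz -0.1 F [-1.9  0.6  3. ] open 0.0139
```

>>> drive_tool(moves=[0, 0, 0, 0, 0, 0, -6, 0, 0, 0, 0, 0, 0, -6, 0, 0, 0, 0, 0, 0, -6, 0, 0, 0, 0, 0, 0, -6, 0, 0, 0, 0, 0, 0, -6, 0, 0, 0, 0, 0, 0, -6, 0, 0, 0, 0, 0, 0, -6, 0, 0, 0, 0, 0, 0, -6])

```text
t: 4.25
tool_pos: [0.5233, -0.2173, 0.324]
orientation: [-1.469, -2.776, 0.001]
force: [-4.9, -0.2, 4.1]
opening: 0.014
gripper_force: 30.0
```

>>> drive_tool(moves=[0, 0, 0, 0, 0, 0, -6, 0, 0, 0, 0, 0, 0, -6, 0, 0, 0, 0, 0, 0, -6, 0, 0, 0, 0, 0, 0, -6, 0, 0, 0, 0, 0, 0, -6, 0, 0, 0, 0, 0, 0, -6, 0, 0, 0, 0, 0, 0, 0, 0, 0, 0, 0, 0, 0, 0])

```text
t: 5.05
tool_pos: [0.5231, -0.2176, 0.3239]
orientation: [-0.546, -3.092, 0.001]
force: [-6.9, -1.2, 5.2]
opening: 0.0138
gripper_force: 30.0
```

>>> drive_tool(moves=[50, 0, 0, 0, 0, 0, 0, 50, 0, 0, 0, 0, 0, 0, 50, 0, 0, 0, 0, 0, 0, 50, 0, 0, -20, 0, 0, 0, 50, 0, 0, -40, 0, 0, 0, 50, 0, 0, -40, 0, 0, 0, 50, 0, 0, 0, 0, 0, 0])

```text
t: 5.75
tool_pos: [0.525, -0.2176, 0.431]
orientation: [0.544, 3.084, -0.005]
force: [-0.8, 0.7, 0.9]
opening: 0.0497
gripper_force: 0.0
```

```bash
python3 - <<'E'
from h import *
togo([.524,-.2175,.156],-10.9)
c=cam('wrist','w1.png');c=cam('side','d1.png');P=pts(c)
m=mask(c,(0,150,80),(8,255,255))&(P[...,2]>0.11)&(P[...,2]<0.15)&(P[...,0]<.75)
Q=P[m];print('red',cv2.minAreaRect((Q[:,:2]*1000).astype(np.float32)),len(Q))
E
```

```text
t 5.75 grasp [ 0.5266 -0.2184  0.2637] yaw 70.0 tilt 0.62 shift [3.900e+00 1.000e-01 1.077e+02] rz 80.9 F [-0.8  0.7  0.9] open 0.0497
red ((522.6428833007812, -217.16416931152344), (20.511232376098633, 244.24850463867188), 70.04107666015625) 343
```

View pics/w1.png

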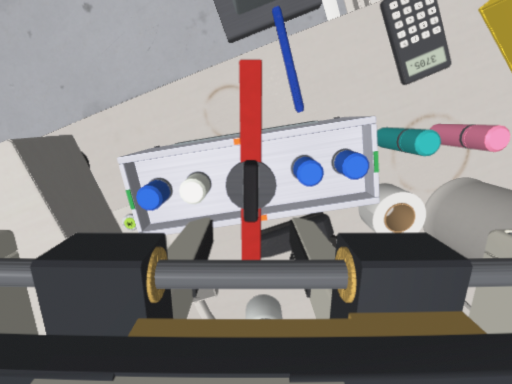

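The collar is open, with the red arm across the row near the orange marks. In this view the blue caps are at (150,197), (309,171) and (351,164), and white is at (192,188). Next I measure the wells and the caddy.

```bash
cat >> h.py <<'E'
def caps(c):
    P=pts(c); out=[]
    m=mask(c,(100,120,40),(125,255,255))&(P[...,2]>.112)&(P[...,2]<.128)
    n,l,st,ce=cv2.connectedComponentsWithStats(m.astype(np.uint8))
    for i in range(1,n):
        if st[i,4]>60:
            q=P[l==i]; (x,y),r=cv2.minEnclosingCircle((q[:,:2]*1000).astype(np.float32))
            out.append((round(x,1),round(y,1),round(r,1),st[i,4]))
    return out
E
python3 - <<'E'
from h import *
c=cam('wrist');print(caps(c));P=pts(c)
g=[]
m=mask(c,(45,120,80),(75,255,255))&(P[...,2]>.09)&(P[...,2]<.13)
n,l,st,ce=cv2.connectedComponentsWithStats(m.astype(np.uint8))
for i in range(1,n):
    if st[i,4]>30: print('g',P[l==i].mean(0).round(4))
for yaw in (-10.9,):
    y=np.array([np.cos(np.radians(90+yaw)),np.sin(np.radians(90+yaw))])
    for d in (.116,.066,-.066,-.116): print(d,(np.array([.524,-.2178])+d*y).round(4))
c=cam('side');P=pts(c)
m=mask(c,(20,120,80),(35,255,255))&(P[...,2]>.05)&(P[...,2]<.07)&(P[...,1]>0)
print('caddy',cv2.minAreaRect((P[m][:,:2]*1000).astype(np.float32)))
E
```

```text
[(546.0, -104.9, 14.9, np.int32(594)), (536.1, -154.2, 14.6, np.int32(570)), (502.1, -331.9, 15.0, np.int32(566))]
g [ 0.5513 -0.0794  0.1092]
g [ 0.4966 -0.3571  0.1093]
0.116 [ 0.5459 -0.1039]
0.066 [ 0.5365 -0.153 ]
-0.066 [ 0.5115 -0.2826]
-0.116 [ 0.5021 -0.3317]
caddy ((482.6087951660156, 193.41989135742188), (157.65548706054688, 49.596290588378906), 18.895618438720703)
```

>>> drive_tool(moves=[50, 0, 0, 0, 0, 0, 8.1, 50, 0, 0, 0, 0, 0, 8.1, 50, 0, 0, 0, 0, 0, 8.1, 50, 0, 0, 0, 0, 0, 8.1, 50, 0, 0, 0, 0, 0, 8.1, 50, 0, 0, 0, 0, 0, 8.1, 50, 0, 0, 0, 0, 0, 8.1, 50, 0, 0, 0, 0, 0, 8.1])

```text
t: 6.75
tool_pos: [0.5234, -0.2169, 0.4213]
orientation: [-2.123, -2.311, 0.001]
force: [-0.6, -0.1, -0.3]
opening: 0.0501
gripper_force: 0.0
```

>>> drive_tool(moves=[50, 0, 0, 0, 0, 0, 8.1, 50, 0, 0, 0, 0, 0, 8.1, 50, 38, 0, 0, 0, 0, 0, 50, 38, 0, 10, 0, 0, 0, 50, 38, 0, 30, 0, 0, 0, 42, 0, 0, 20, 0, 0, 0, 42, 0, 0, 0, 0, 0, 0, 42, 0, 0, 0, 0, 0, 0])

```text
t: 7.55
tool_pos: [0.5451, -0.1053, 0.3625]
orientation: [-2.423, -1.997, 0.003]
force: [0.9, -0.1, 0.2]
opening: 0.0426
gripper_force: 0.0
```

```bash
python3 - <<'E'
from h import *
togo([.546,-.1046,.107],-11.1)
E
```

```text
t 7.55 grasp [ 0.5446 -0.1052  0.1952] yaw -11.01 tilt 0.17 shift [ 0.9  1.5 88.2] rz 0.1 F [ 0.9 -0.1  0.2] open 0.0426
```

>>> drive_tool(moves=[42, 1, 1, 20, 0, 0, 0, 42, 0, 0, 25, 0, 0, 0, 42, 0, 0, 22, 0, 0, 0, 42, 0, 0, 12, 0, 0, 0, 42, 0, 0, 8, 0, 0, 0, 42, 0, 0, 0, 0, 0, 0])

```text
t: 8.15
tool_pos: [0.5466, -0.1049, 0.2765]
orientation: [-2.425, -1.997, 0.001]
force: [-0.9, -1.0, -0.1]
opening: 0.0422
gripper_force: 0.0
```

>>> drive_tool(moves=[20, 0, 0, 0, 0, 0, 0, 20, 0, 0, 0, 0, 0, 0, 20, 0, 0, 0, 0, 0, 0, 20, 0, 0, 0, 0, 0, 0, 20, 0, 0, 0, 0, 0, 0, 20, 0, 0, -5, 0, 0, 0, 20, 0, 0, -5, 0, 0, 0, 20, 0, 0, 0, 0, 0, 0])

```text
t: 8.95
tool_pos: [0.5469, -0.1045, 0.2877]
orientation: [2.424, 1.998, 0.001]
force: [0.4, -0.5, -2.0]
opening: 0.0296
gripper_force: 29.9
```

>>> drive_tool(moves=[20, 0, 0, -15, 0, 0, 0, 20, 0, 0, -25, 0, 0, 0, 20, 0, 0, -30, 0, 0, 0, 20, 0, 0, -25, 0, 0, 0, 20, 0, 0, -20, 0, 0, 0, 20, 0, 0, -5, 0, 0, 0, 20, 0, 0, 0, 0, 0, 0, 20, 0, 0, 0, 0, 0, 0])

```text
t: 9.75
tool_pos: [0.5464, -0.1044, 0.4056]
orientation: [-2.423, -1.997, 0.001]
force: [-0.0, 0.3, -2.0]
opening: 0.0293
gripper_force: 30.0
```

```bash
python3 - <<'E'
from h import *
togo([.4825,.194,.24],109)
c=cam('side');P=pts(c)
m=mask(c,(20,120,80),(35,255,255))&(P[...,2]>.05)&(P[...,2]<.07)&(P[...,1]>0)
print('caddy',cv2.minAreaRect((P[m][:,:2]*1000).astype(np.float32)))
c=cam('scene','s1.png')
E
```

```text
t 9.75 grasp [ 0.5462 -0.1043  0.2383] yaw -11.01 tilt 0.09 shift [ 280.6 -119.5   -1.5] rz 60.0 F [-0.   0.3 -2. ] open 0.0293
caddy ((482.3796081542969, 193.6026153564453), (158.02960205078125, 49.0988883972168), 18.848365783691406)
```

View pics/s1.png

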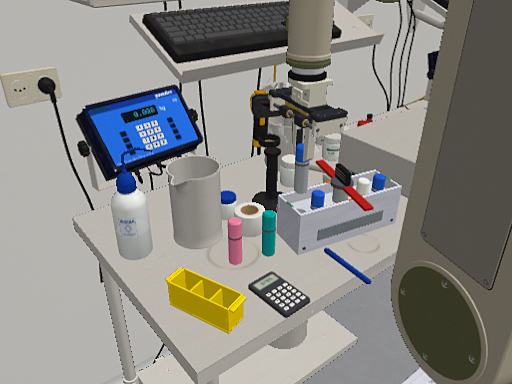

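The blue_1 cylinder hangs upright in the gripper at about (301,170), and the caddy at (205,298) hasn't moved. I carry it over now.

>>> drive_tool(moves=[20, 20, -5, -2, 0, 0, 0, 20, 40, -11, -2, 0, 0, 0, 20, 42, -11, -2, 0, 0, 0, 20, 42, -11, -2, 0, 0, 0, 20, 42, -11, -2, 0, 0, 0, 20, 42, -11, 0, 0, 0, 0, 20, 42, -11, 0, 0, 0, 0, 20, 33, -8, 0, 0, 0, 0])

```text
t: 10.65
tool_pos: [0.5262, 0.2104, 0.4154]
orientation: [-2.422, -1.999, 0.003]
force: [0.7, -0.7, -2.0]
opening: 0.0295
gripper_force: 30.0
```

>>> drive_tool(moves=[20, 0, 0, 0, 0, 0, 8.5, 20, 0, 0, 0, 0, 0, 8.5, 20, 0, 0, 0, 0, 0, 8.5, 20, 0, 0, 0, 0, 0, 8.5, 20, 0, 0, 0, 0, 0, 8.5, 20, 0, 0, 0, 0, 0, 8.5, 20, 0, 0, 0, 0, 0, 8.5, 20, 0, 0, 0, 0, 0, 0])

```text
t: 11.45
tool_pos: [0.5268, 0.208, 0.4154]
orientation: [3.097, 0.528, -0.003]
force: [0.4, -0.1, -2.4]
opening: 0.0295
gripper_force: 30.0
```

```bash
python3 - <<'E'
from h import *
togo([.526,.209,.24],108.9)
c=cam('wrist','w2.png');P=pts(c)
m=mask(c,(20,120,80),(35,255,255))&(P[...,2]>.05)&(P[...,2]<.07)
print('caddy w',cv2.minAreaRect((P[m][:,:2]*1000).astype(np.float32)),m.sum())
c=cam('side');P=pts(c)
m=mask(c,(20,120,80),(35,255,255))&(P[...,2]>.05)&(P[...,2]<.07)&(P[...,1]>0)
print('caddy',cv2.minAreaRect((P[m][:,:2]*1000).astype(np.float32)))
E
```

```text
t 11.45 grasp [0.5265 0.2079 0.2481] yaw -70.66 tilt 0.13 shift [-0.1 -1.2  8.1] rz 0.4 F [ 0.4 -0.1 -2.4] open 0.0295
caddy w ((525.6766357421875, 208.13821411132812), (71.29721069335938, 48.83754348754883), 19.577714920043945) 652
caddy ((482.5664978027344, 193.74447631835938), (158.34315490722656, 49.55609893798828), 18.616750717163086)
```

View pics/w2.png

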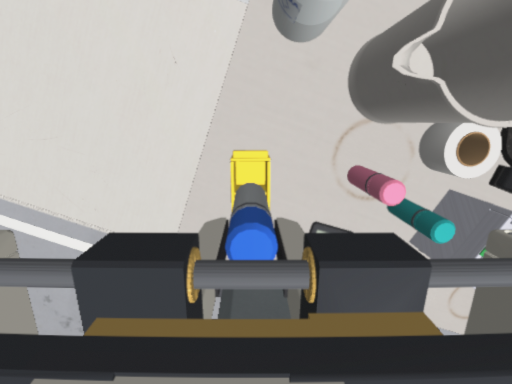

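The pocket and caddy end are visible at (251,170). The two extents disagree by several mm along the caddy's length, so I check that with a profile.

```bash
python3 - <<'E'
from h import *
a=np.radians(18.9);ax=np.array([np.cos(a),np.sin(a)]);ay=np.array([-np.sin(a),np.cos(a)])
for n in ('side','scene','wrist'):
    c=cam(n);h,w=c['depth'].shape
    m=mask(c,(20,120,80),(35,255,255));P=pts(c); m&=(abs(P[...,0]-.48)<.2)&(P[...,1]>.05)
    m2=m&(P[...,2]>.055)&(P[...,2]<.066)
    ys,xs=np.nonzero(m2);Q=np.array([ray(c,u,v,.06)[:2] for u,v in zip(xs,ys)])*1000-[482.5,194]
    s=Q@ax;t=Q@ay
    print(n,np.percentile(s,[0,1,3,50,97,99,100]).round(1),np.percentile(t,[0,1,3,97,99,100]).round(1))
    k=abs(t)<12; print(np.histogram(s[k],np.arange(-90,91,4))[0])
c=cam('side','d2.png'); cv2.imwrite('pics/d2c.png',cv2.resize(c['color'][255:335,175:275,::-1],None,fx=6,fy=6))
E
```

```text
side [-79.3 -78.7 -77.8 -24.2  76.3  77.4  77.9] [-24.4 -23.9 -23.4  23.9  24.4  24.8]
[ 0  0  5 15 17 14  0  0  0  0  0  0  0  0  0  0  0  0  0  0  0  0  0  0
  0  0  0  0  0  0  0  0  0  0  0  0  0  0  0 10 10 13  0  0  0]
scene [-81.2 -80.6 -79.3 -10.3  76.   77.7  78.6] [-25.  -23.9 -23.2  27.9  28.7  30.9]
[ 0  0 19 19 23 15  0  0  0  0  0  0  0  0  0  0  0  0  0  0  0  0  0  0
  0  0  0  0  0  0  0  0  0  0  0  0  0  0  8 15 16 17  3  0  0]
wrist [10.6 14.9 20.  70.8 81.5 81.7 81.8] [-25.2 -24.9 -24.4  23.4  23.4  23.5]
[ 0  0  0  0  0  0  0  0  0  0  0  0  0  0  0  0  0  0  0  0  0  0  0  0
  0  0  0  0  0  0  0  0  0  0  0  0  0  0  0 19 57 74 59  0  0]
```

View pics/d2c.png

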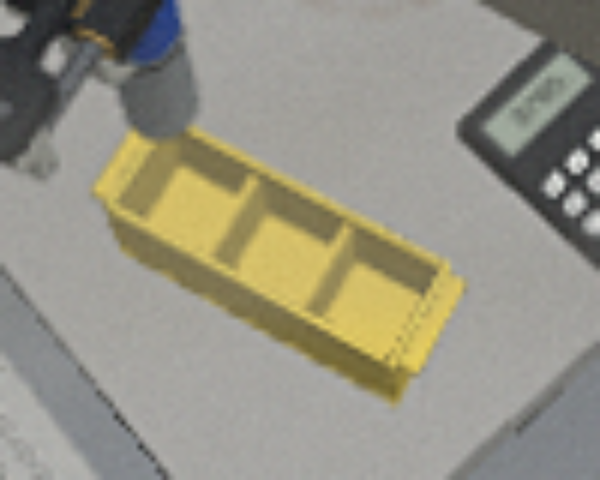

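The crop shows flanged rims at both ends of the caddy, so the 158 mm extent is symmetric. The centre (0.4825, 0.194) stands, and the pocket is clear below the cylinder.

>>> drive_tool(moves=[20, 0, -1, 20, 0, 0, 0, 20, 0, 0, 30, 0, 0, 0, 20, 0, 0, 30, 0, 0, 0, 20, 0, 0, 25, 0, 0, 0, 20, 0, 0, 20, 0, 0, 0, 20, 0, 0, 12, 0, 0, 0, 20, 0, 0, 5, 0, 0, 0, 20, 0, 0, 0, 0, 0, 0])

```text
t: 12.55
tool_pos: [0.5267, 0.209, 0.2746]
orientation: [3.096, 0.532, -0.001]
force: [-1.1, -0.2, -2.4]
opening: 0.029
gripper_force: 30.0
```

>>> drive_tool(moves=[20, 0, 0, 1, 0, 0, 0, 20, 0, 0, 1, 0, 0, 0, 20, 0, 0, 0, 0, 0, 0, 20, 0, 0, 0, 0, 0, 0])

```text
t: 12.95
tool_pos: [0.5269, 0.209, 0.2733]
orientation: [-3.096, -0.532, -0.001]
force: [0.5, -0.4, -2.9]
opening: 0.0295
gripper_force: 30.0
```

>>> drive_tool(moves=[20, 0, 0, 1, 0, 0, 0, 20, 0, 0, 1, 0, 0, 0, 20, 0, 0, 1, 0, 0, 0, 20, 0, 0, 0, 0, 0, 0, 20, 0, 0, 0, 0, 0, 0])

```text
t: 13.45
tool_pos: [0.5274, 0.2093, 0.2721]
orientation: [-3.096, -0.532, -0.004]
force: [-3.8, -0.1, 11.9]
opening: 0.0295
gripper_force: 30.0
```

Contact at 12 N. The cylinder is on the floor, so I release it, rise and look.

>>> drive_tool(moves=[20, 0, 0, -1.5, 0, 0, 0, 45, 0, 0, 0, 0, 0, 0, 45, 0, 0, 0, 0, 0, 0, 45, 0, 0, 0, 0, 0, 0, 45, 0, 0, -20, 0, 0, 0, 45, 0, 0, -40, 0, 0, 0, 45, 0, 0, -40, 0, 0, 0, 45, 0, 0, -40, 0, 0, 0])

```text
t: 14.25
tool_pos: [0.5265, 0.2089, 0.4124]
orientation: [3.096, 0.532, -0.001]
force: [0.1, -0.0, 0.5]
opening: 0.045
gripper_force: 0.0
```

```bash
cat >> h.py <<'E'
def sideview(save=None):
    c=cam('side',save);P=pts(c)
    m=mask(c,(20,120,80),(35,255,255))&(P[...,2]>.05)&(P[...,2]<.07)&(P[...,1]>0)&(P[...,0]<.7)
    print('caddy',cv2.minAreaRect((P[m][:,:2]*1000).astype(np.float32)),m.sum())
E
python3 - <<'E'
from h import *
togo([.536,-.1535,.24],-11.1)
sideview('d3.png')
c=cam('wrist');print(caps(c))
E
```

```text
t 14.25 grasp [0.5263 0.2089 0.2451] yaw -70.52 tilt 0.04 shift [-111.8  344.8    5.1] rz -59.4 F [ 0.1 -0.   0.5] open 0.045
caddy ((482.3375549316406, 193.49761962890625), (157.41342163085938, 49.601261138916016), 18.578969955444336) 281
[(528.3, 210.1, 13.9, np.int32(457))]
```

View pics/d3.png

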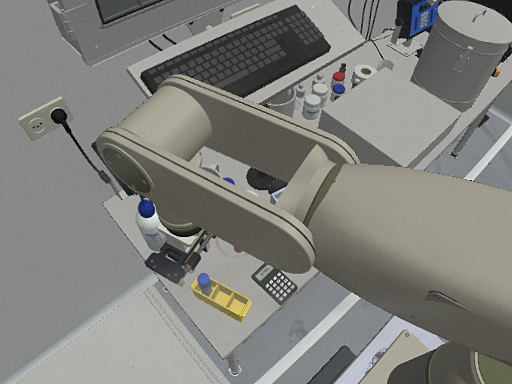

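The first cylinder stands in the caddy at (204,283) and the caddy hasn't moved. I go back for the second, at y=+66.

>>> drive_tool(moves=[42, 0, 0, 0, 0, 0, -8.5, 42, 0, 0, 0, 0, 0, -8.5, 42, 0, 0, 0, 0, 0, -8.5, 42, 0, 0, 0, 0, 0, -8.5, 42, 0, 0, 0, 0, 0, -8.5, 42, 0, 0, 0, 0, 0, -8.5, 42, 0, 0, 0, 0, 0, -8.5, 42, -20, 4, 0, 0, 0, 0])

```text
t: 15.15
tool_pos: [0.5265, 0.1898, 0.4102]
orientation: [-2.416, -2.006, 0.001]
force: [0.2, -0.1, -0.0]
opening: 0.0422
gripper_force: 0.0
```

>>> drive_tool(moves=[42, -44, 10, 0, 0, 0, 0, 42, -44, 10, 0, 0, 0, 0, 42, -44, 10, 0, 0, 0, 0, 42, -44, 10, 0, 0, 0, 0, 42, -44, 10, 0, 0, 0, 0, 42, -44, 10, 0, 0, 0, 0, 42, -44, 10, 20, 0, 0, 0, 42, -26, 5, 20, 0, 0, 0])

```text
t: 15.95
tool_pos: [0.5364, -0.1568, 0.3708]
orientation: [2.425, 1.994, 0.0]
force: [0.6, 0.3, -0.6]
opening: 0.0421
gripper_force: 0.0
```

>>> drive_tool(moves=[42, 0, 0, 0, 0, 0, 0, 42, 0, 0, 0, 0, 0, 0])

```text
t: 16.15
tool_pos: [0.5362, -0.1539, 0.37]
orientation: [-2.424, -1.994, 0.001]
force: [0.5, 0.3, 0.7]
opening: 0.0421
gripper_force: 0.0
```

```bash
python3 - <<'E'
from h import *
togo([.5362,-.1539,.107],-11.1)
c=cam('wrist');print(caps(c))
E
```

```text
t 16.15 grasp [ 0.5359 -0.1537  0.2027] yaw -11.11 tilt 0.14 shift [-0.2  0.6 95.7] rz -0.0 F [0.5 0.3 0.7] open 0.0421
[(537.0, -152.9, 14.6, np.int32(811))]
```

>>> drive_tool(moves=[42, 0, 1, 20, 0, 0, 0, 42, 0, 0, 28, 0, 0, 0, 42, 0, 0, 25, 0, 0, 0, 42, 0, 0, 13, 0, 0, 0, 42, 0, 0, 8, 0, 0, 0, 42, 0, 0, 0, 0, 0, 0, 42, 0, 0, 0, 0, 0, 0])

```text
t: 16.9
tool_pos: [0.5382, -0.1537, 0.2786]
orientation: [2.423, 1.998, 0.001]
force: [0.1, -0.2, -0.1]
opening: 0.0417
gripper_force: 0.0
```

>>> drive_tool(moves=[20, 0, 0, 0, 0, 0, 0, 20, 0, 0, 0, 0, 0, 0, 20, 0, 0, 0, 0, 0, 0, 20, 0, 0, 0, 0, 0, 0, 20, 0, 0, 0, 0, 0, 0, 20, 0, 0, -5, 0, 0, 0, 20, 0, 0, -5, 0, 0, 0, 20, 0, 0, 0, 0, 0, 0])

```text
t: 17.7
tool_pos: [0.5376, -0.1539, 0.2881]
orientation: [2.424, 1.998, 0.0]
force: [-2.0, 0.2, -0.9]
opening: 0.0294
gripper_force: 29.9
```

>>> drive_tool(moves=[20, 0, 0, -15, 0, 0, 0, 20, 0, 0, -25, 0, 0, 0, 20, 0, 0, -30, 0, 0, 0, 20, 0, 0, -25, 0, 0, 0, 20, 0, 0, -25, 0, 0, 0, 20, 0, 0, -5, 0, 0, 0, 20, 0, 0, 0, 0, 0, 0, 20, 0, 0, 0, 0, 0, 0])

```text
t: 18.5
tool_pos: [0.5373, -0.1537, 0.411]
orientation: [-2.423, -1.997, 0.001]
force: [-0.7, -0.1, -2.6]
opening: 0.0294
gripper_force: 29.9
```

```bash
python3 - <<'E'
from h import *
sideview()
togo([.4827,.194,.25],109)
E
```

```text
caddy ((482.4791259765625, 193.55398559570312), (157.91993713378906, 49.25358200073242), 18.918888092041016) 257
t 18.55 grasp [ 0.5368 -0.1535  0.2432] yaw -11.02 tilt 0.15 shift [ 330.7 -119.5   -6.4] rz 60.0 F [-0.8  0.6 -2.6] open 0.0295
```

>>> drive_tool(moves=[20, 25, -9, -4, 0, 0, 0, 20, 44, -16, -3, 0, 0, 0, 20, 45, -16, 0, 0, 0, 0, 20, 45, -16, 0, 0, 0, 0, 20, 45, -16, 0, 0, 0, 0, 20, 45, -16, 0, 0, 0, 0, 20, 45, -16, 0, 0, 0, 0, 20, 37, -14.5, 0, 0, 0, 0])

```text
t: 19.35
tool_pos: [0.4824, 0.1962, 0.4175]
orientation: [-2.423, -1.998, 0.003]
force: [0.8, -0.3, -2.4]
opening: 0.0293
gripper_force: 29.9
```

>>> drive_tool(moves=[20, 0, 0, 0, 0, 0, 8.57, 20, 0, 0, 0, 0, 0, 8.57, 20, 0, 0, 0, 0, 0, 8.57, 20, 0, 0, 0, 0, 0, 8.57, 20, 0, 0, 0, 0, 0, 8.57, 20, 0, 0, 0, 0, 0, 8.57, 20, 0, 0, 0, 0, 0, 8.57, 20, 0, 0, 0, 0, 0, 0])

```text
t: 20.15
tool_pos: [0.4832, 0.1938, 0.4175]
orientation: [3.099, 0.514, -0.004]
force: [-0.5, -0.3, -2.3]
opening: 0.0296
gripper_force: 29.9
```

```bash
python3 - <<'E'
from h import *
sideview()
c=cam('wrist');print(caps(c))
togo([.4827,.194,.106],109)
E
```

```text
caddy ((460.43756103515625, 185.7456817626953), (111.38876342773438, 49.53050231933594), 18.266986846923828) 218
[(527.9, 209.8, 14.1, np.int32(541))]
t 20.25 grasp [0.483  0.1938 0.2507] yaw -70.74 tilt 0.11 shift [  0.   -0.3 144.7] rz 0.3 F [ 0.9 -0.3 -1.2] open 0.0299
```

>>> drive_tool(moves=[20, 0, 0, 20, 0, 0, 0, 20, 0, 0, 30, 0, 0, 0, 20, 0, 0, 30, 0, 0, 0, 20, 0, 0, 25, 0, 0, 0, 20, 0, 0, 20, 0, 0, 0, 20, 0, 0, 12, 0, 0, 0, 20, 0, 0, 6, 0, 0, 0, 20, 0, 0, 0, 0, 0, 0])

```text
t: 21.05
tool_pos: [0.4834, 0.1939, 0.2757]
orientation: [3.098, 0.52, -0.002]
force: [-0.1, -0.3, -1.2]
opening: 0.0294
gripper_force: 29.9
```

>>> drive_tool(moves=[20, 0, 0, 1, 0, 0, 0, 20, 0, 0, 1, 0, 0, 0, 20, 0, 0, 1, 0, 0, 0, 20, 0, 0, 0, 0, 0, 0, 20, 0, 0, 0, 0, 0, 0])

```text
t: 21.55
tool_pos: [0.4836, 0.194, 0.2735]
orientation: [-3.098, -0.519, -0.001]
force: [-0.5, -0.0, -2.0]
opening: 0.0295
gripper_force: 29.9
```

>>> drive_tool(moves=[20, 0, 0, 1, 0, 0, 0, 20, 0, 0, 1, 0, 0, 0, 20, 0, 0, 0, 0, 0, 0, 20, 0, 0, 0, 0, 0, 0])

```text
t: 21.95
tool_pos: [0.4839, 0.1941, 0.2724]
orientation: [-3.098, -0.519, -0.002]
force: [-1.7, 0.1, 6.6]
opening: 0.0295
gripper_force: 30.0
```

>>> drive_tool(moves=[20, 0, 0, -0.8, 0, 0, 0, 45, 0, 0, 0, 0, 0, 0, 45, 0, 0, 0, 0, 0, 0, 45, 0, 0, 0, 0, 0, 0, 45, 0, 0, -20, 0, 0, 0, 45, 0, 0, -40, 0, 0, 0, 45, 0, 0, -40, 0, 0, 0, 45, 0, 0, -43, 0, 0, 0])

```text
t: 22.75
tool_pos: [0.4832, 0.1938, 0.4159]
orientation: [3.098, 0.518, -0.002]
force: [0.7, 1.7, -0.1]
opening: 0.0451
gripper_force: 0.0
```

>>> drive_tool(moves=[42, 0, 0, 0, 0, 0, -8.57, 42, 0, 0, 0, 0, 0, -8.57, 42, 0, 0, 0, 0, 0, -8.57, 42, 0, 0, 0, 0, 0, -8.57, 42, 0, 0, 0, 0, 0, -8.57, 42, 0, 0, 0, 0, 0, -8.57, 42, 0, 0, 0, 0, 0, -8.57, 42, 0, 0, 0, 0, 0, 0])

```text
t: 23.55
tool_pos: [0.4835, 0.1939, 0.4149]
orientation: [-2.422, -2.001, 0.0]
force: [0.5, 0.0, 0.1]
opening: 0.0419
gripper_force: 0.0
```

```bash
python3 - <<'E'
from h import *
togo([.5019,-.3321,.25],-11.1)
c=cam('wrist');print(caps(c))
E
```

```text
t 23.55 grasp [0.4834 0.1939 0.2476] yaw -10.87 tilt 0.02 shift [-513.1  117.3   -2.4] rz 0.2 F [0.5 0.  0.1] open 0.0419
[(527.2, 210.0, 14.4, np.int32(537)), (484.6, 195.6, 14.0, np.int32(494))]
```

>>> drive_tool(moves=[42, -29, 7, 0, 0, 0, 0.2, 42, -44, 10, 0, 0, 0, 0, 42, -44, 10, 0, 0, 0, 0, 42, -44, 10, 0, 0, 0, 0, 42, -44, 10, 0, 0, 0, 0, 42, -44, 10, 0, 0, 0, 0, 42, -44, 10, 0, 0, 0, 0, 42, -44, 10, 0, 0, 0, 0])

```text
t: 24.4
tool_pos: [0.4933, -0.1534, 0.4152]
orientation: [2.433, 1.987, 0.001]
force: [0.7, 0.5, 0.5]
opening: 0.0421
gripper_force: 0.0
```

>>> drive_tool(moves=[42, -44, 10, 0, 0, 0, 0, 42, -44, 10, 0, 0, 0, 0, 42, -44, 10, 0, 0, 0, 0, 42, -44, 10, 0, 0, 0, 0, 42, 0, 0, 20, 0, 0, 0, 42, 0, 0, 20, 0, 0, 0, 42, 0, 0, 0, 0, 0, 0, 42, 0, 0, 0, 0, 0, 0])

```text
t: 25.2
tool_pos: [0.4986, -0.3318, 0.3749]
orientation: [-2.429, -1.99, 0.0]
force: [0.4, -0.3, -0.0]
opening: 0.0418
gripper_force: 0.0
```

```bash
python3 - <<'E'
from h import *
togo([.502,-.332,.107],-11.1)
c=cam('wrist');print(caps(c))
E
```

```text
t 25.2 grasp [ 0.4984 -0.3317  0.2076] yaw -11.36 tilt 0.07 shift [  0.4   3.7 100.6] rz -0.3 F [ 0.4 -0.3 -0. ] open 0.0418
[(501.7, -332.2, 15.0, np.int32(796))]
```

>>> drive_tool(moves=[42, 0, 3.5, 22, 0, 0, -0.2, 42, 0, 0, 30, 0, 0, 0, 42, 0, 0, 27, 0, 0, 0, 42, 0, 0, 13, 0, 0, 0, 42, 0, 0, 8, 0, 0, 0, 42, 0, 0, 0, 0, 0, 0, 42, 0, 0, 0, 0, 0, 0])

```text
t: 25.95
tool_pos: [0.5026, -0.333, 0.2767]
orientation: [2.423, 1.997, 0.001]
force: [0.7, 0.3, -0.2]
opening: 0.0422
gripper_force: 0.0
```

>>> drive_tool(moves=[20, 0, 0, 0, 0, 0, 0, 20, 0, 0, 0, 0, 0, 0, 20, 0, 0, 0, 0, 0, 0, 20, 0, 0, 0, 0, 0, 0, 20, 0, 0, 0, 0, 0, 0, 20, 0, 0, -5, 0, 0, 0, 20, 0, 0, -5, 0, 0, 0, 20, 0, 0, 0, 0, 0, 0])

```text
t: 26.75
tool_pos: [0.5023, -0.3328, 0.2859]
orientation: [2.423, 1.997, 0.0]
force: [-0.7, 0.7, -1.6]
opening: 0.0294
gripper_force: 29.9
```

>>> drive_tool(moves=[20, 0, 0, -15, 0, 0, 0, 20, 0, 0, -25, 0, 0, 0, 20, 0, 0, -30, 0, 0, 0, 20, 0, 0, -25, 0, 0, 0, 20, 0, 0, -30, 0, 0, 0, 20, 0, 0, -10, 0, 0, 0, 20, 0, 0, 0, 0, 0, 0, 20, 0, 0, 0, 0, 0, 0])

```text
t: 27.55
tool_pos: [0.5019, -0.3325, 0.4189]
orientation: [-2.423, -1.997, 0.0]
force: [0.2, -0.2, -3.1]
opening: 0.0296
gripper_force: 30.0
```

```bash
python3 - <<'E'
from h import *
sideview()
togo([.4392,.1791,.255],109)
E
```

```text
caddy ((482.69403076171875, 194.0189971923828), (158.48983764648438, 49.13874816894531), 18.986886978149414) 221
t 27.6 grasp [ 0.5014 -0.3321  0.2507] yaw -11.01 tilt 0.16 shift [ 489.9 -158.7   -3.2] rz 60.0 F [ 0.1  1.  -2.2] open 0.0293
```

>>> drive_tool(moves=[20, 0, -15, -20, 0, 0, 0, 20, 20, -35, -10, 0, 0, 0, 20, 43, -10, 0, 0, 0, 0, 20, 43, -10, 0, 0, 0, 0, 20, 43, -10, 0, 0, 0, 0, 20, 43, -10, 0, 0, 0, 0, 20, 43, -10, 0, 0, 0, 0, 20, 43, -10, 0, 0, 0, 0])

```text
t: 28.4
tool_pos: [0.4465, -0.0371, 0.448]
orientation: [-2.423, -1.996, 0.003]
force: [1.2, -0.5, -1.0]
opening: 0.0296
gripper_force: 30.0
```

>>> drive_tool(moves=[20, 43, -10, 0, 0, 0, 0, 20, 43, -10, 0, 0, 0, 0, 20, 43, -10, 0, 0, 0, 0, 20, 43, -10, 0, 0, 0, 8.57, 20, 30, 0, 0, 0, 0, 8.57, 20, 0, 0, 0, 0, 0, 8.57, 20, 0, 0, 10, 0, 0, 8.57, 20, 0, 0, 20, 0, 0, 8.57])

```text
t: 29.2
tool_pos: [0.4508, 0.1619, 0.4192]
orientation: [2.981, 0.991, -0.0]
force: [0.2, 0.7, -2.1]
opening: 0.0296
gripper_force: 30.0
```

>>> drive_tool(moves=[20, 0, 0, 0, 0, 0, 8.57, 20, 0, 0, 0, 0, 0, 8.57, 20, 0, 0, 0, 0, 0, 0, 20, 0, 0, 0, 0, 0, 0])

```text
t: 29.6
tool_pos: [0.4506, 0.1613, 0.4188]
orientation: [3.093, 0.55, -0.003]
force: [1.4, 0.2, -2.8]
opening: 0.0294
gripper_force: 30.0
```

```bash
python3 - <<'E'
from h import *
c=cam('wrist','w3.png');print(caps(c))
sideview()
togo([.4392,.1791,.106],109)
E
```

```text
[(527.7, 209.4, 13.9, np.int32(570)), (484.5, 194.9, 13.9, np.int32(534))]
caddy ((482.5121765136719, 193.43907165527344), (157.4303436279297, 49.79402542114258), 18.612735748291016) 234
t 29.7 grasp [0.4506 0.1613 0.2522] yaw -69.88 tilt 0.05 shift [ -4.4 -20.6 146.2] rz 1.1 F [ 0.2  0.3 -1.7] open 0.0296
```

>>> drive_tool(moves=[20, -4.4, -20.6, 0, 0, 0, 1.1, 20, 0, 0, 20, 0, 0, 0, 20, 0, 0, 30, 0, 0, 0, 20, 0, 0, 30, 0, 0, 0, 20, 0, 0, 20, 0, 0, 0, 20, 0, 0, 0, 0, 0, 0, 20, 0, 0, 0, 0, 0, 0])

```text
t: 30.4
tool_pos: [0.4397, 0.1792, 0.3204]
orientation: [3.099, 0.516, -0.001]
force: [-0.0, -0.7, -1.8]
opening: 0.0297
gripper_force: 30.0
```

```bash
python3 - <<'E'
from h import *
togo([.4392,.1791,.106],109)
E
```

```text
t 30.4 grasp [0.4396 0.1792 0.1531] yaw -71.11 tilt 0.02 shift [-0.4 -0.  47.1] rz -0.1 F [-0.  -0.7 -1.8] open 0.0297
```

>>> drive_tool(moves=[20, 0, 0, 15, 0, 0, 0, 20, 0, 0, 15, 0, 0, 0, 20, 0, 0, 10, 0, 0, 0, 20, 0, 0, 5, 0, 0, 0, 20, 0, 0, 1, 0, 0, 0, 20, 0, 0, 1, 0, 0, 0, 20, 0, 0, 0, 0, 0, 0, 20, 0, 0, 0, 0, 0, 0])

```text
t: 31.2
tool_pos: [0.4399, 0.1793, 0.2736]
orientation: [-3.099, -0.513, -0.002]
force: [0.6, 0.2, -2.7]
opening: 0.0297
gripper_force: 30.0
```

>>> drive_tool(moves=[20, 0, 0, 1, 0, 0, 0, 20, 0, 0, 1, 0, 0, 0, 20, 0, 0, 0, 0, 0, 0, 20, 0, 0, 0, 0, 0, 0])

```text
t: 31.6
tool_pos: [0.4396, 0.1792, 0.271]
orientation: [3.099, 0.514, -0.0]
force: [-0.1, -0.4, -1.9]
opening: 0.0294
gripper_force: 30.0
```

>>> drive_tool(moves=[20, 0, 0, 1, 0, 0, 0, 20, 0, 0, 1, 0, 0, 0, 20, 0, 0, 0, 0, 0, 0, 20, 0, 0, 0, 0, 0, 0])

```text
t: 32.0
tool_pos: [0.4401, 0.1794, 0.2703]
orientation: [-3.099, -0.513, -0.002]
force: [-2.8, -0.2, 7.2]
opening: 0.0297
gripper_force: 30.0
```

>>> drive_tool(moves=[20, 0, 0, -0.8, 0, 0, 0, 45, 0, 0, 0, 0, 0, 0, 45, 0, 0, 0, 0, 0, 0, 45, 0, 0, 0, 0, 0, 0, 45, 0, 0, -20, 0, 0, 0, 45, 0, 0, -40, 0, 0, 0, 45, 0, 0, -40, 0, 0, 0, 45, 0, 0, -50, 0, 0, 0])

```text
t: 32.8
tool_pos: [0.439, 0.179, 0.4198]
orientation: [3.099, 0.513, -0.005]
force: [1.6, -0.1, 0.0]
opening: 0.045
gripper_force: 0.0
```

>>> drive_tool(moves=[60, -49, 0, 0, 0, 0, 0, 60, 0, 0, 0, 0, 0, 0, 60, 0, 0, 0, 0, 0, 0])

```text
t: 33.1
tool_pos: [0.3927, 0.1633, 0.4202]
orientation: [-3.099, -0.513, -0.003]
force: [-0.2, -0.2, 0.5]
opening: 0.0593
gripper_force: 0.0
```

```bash
python3 - <<'E'
from h import *
togo([.524,-.2175,.24],70)
c=cam('wrist','w4.png');print(caps(c))
P=pts(c);m=mask(c,(20,120,80),(35,255,255))&(P[...,2]>.05)&(P[...,2]<.07);print(cv2.minAreaRect((P[m][:,:2]*1000).astype(np.float32)))
E
```

```text
t 33.1 grasp [0.393  0.1634 0.2529] yaw -71.19 tilt 0.1 shift [  1.2 402.8  12.9] rz 38.8 F [-0.2 -0.2  0.5] open 0.0593
[(527.0, 209.7, 14.1, np.int32(647)), (484.2, 194.7, 14.2, np.int32(581)), (441.6, 179.9, 14.0, np.int32(533))]
((484.8683166503906, 193.4146728515625), (158.63633728027344, 49.35695266723633), 19.756689071655273)
```

View pics/w4.png

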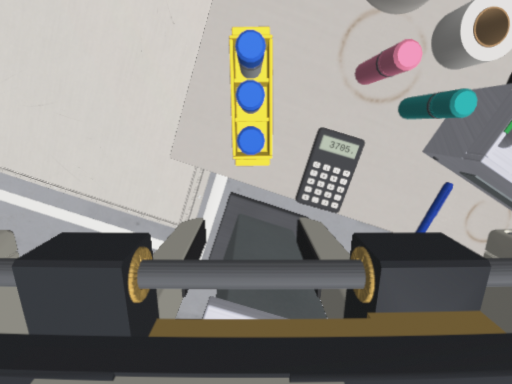

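All three blue cylinders stand in their pockets, at (251,48), (250,96) and (250,140). Now I return to the fin and lock the collar.

>>> drive_tool(moves=[60, 0, 43, 0, 0, 0, 0, 60, 0, 45, 0, 0, 0, 0, 60, 0, 45, 0, 0, 0, 0, 60, 0, 45, 0, 0, 0, 0, 60, 0, 45, 0, 0, 0, 0, 60, 0, 45, 0, 0, 0, 0, 60, 0, 45, 0, 0, 0, 0, 60, 0, 45, 0, 0, 0, 0])

```text
t: 33.95
tool_pos: [0.5099, -0.1779, 0.4186]
orientation: [-3.099, -0.513, 0.002]
force: [0.1, -0.8, 0.5]
opening: 0.0601
gripper_force: 0.0
```

>>> drive_tool(moves=[60, 1, 45, 0, 0, 0, 0, 60, 0, 0, 0, 0, 0, -8.3, 60, 0, 0, 0, 0, 0, -8.3, 60, 0, 0, 0, 0, 0, -8.3, 60, 0, 0, 0, 0, 0, -8.3, 60, 0, 0, 0, 0, 0, -8.3, 60, 0, 0, 0, 0, 0, -8.3, 60, 0, 0, 0, 0, 0, -8.3])

```text
t: 34.75
tool_pos: [0.5251, -0.2182, 0.4183]
orientation: [-2.453, -1.96, 0.001]
force: [-0.5, 1.0, 0.2]
opening: 0.0603
gripper_force: 0.0
```

>>> drive_tool(moves=[60, 0, 0, 0, 0, 0, -8.3, 60, 0, 0, 0, 0, 0, -8.3, 60, 0, 0, 0, 0, 0, -8.3, 60, 0, 0, 0, 0, 0, -8.3, 60, 0, 0, 0, 0, 0, -8.3, 60, 0, 0, 0, 0, 0, -8.3, 60, 0, 0, 0, 0, 0, -8.3, 60, 0, 0, 0, 0, 0, -8.3])

```text
t: 35.55
tool_pos: [0.5251, -0.2182, 0.4183]
orientation: [-0.979, -2.983, -0.001]
force: [-0.2, -0.1, 1.2]
opening: 0.0601
gripper_force: 0.0
```

>>> drive_tool(moves=[60, 0, 0, 0, 0, 0, -8.3, 60, 0, 0, 0, 0, 0, -8.3, 60, 0, 0, 0, 0, 0, 0, 60, 0, 0, 0, 0, 0, 0])

```text
t: 35.95
tool_pos: [0.5247, -0.218, 0.4188]
orientation: [-0.555, -3.091, -0.001]
force: [-0.9, -0.5, 0.3]
opening: 0.0603
gripper_force: 0.0
```

```bash
python3 - <<'E'
from h import *
togo([.524,-.2175,.156],70)
c=cam('wrist');P=pts(c);h=hsv(c)
m=(h[...,2]<60)&(P[...,2]>.155)&(P[...,2]<.18)&(P[...,0]<.6)&(P[...,0]>.45)
print('fin',cv2.minAreaRect((P[m][:,:2]*1000).astype(np.float32)),m.sum())
E
```

```text
t 35.95 grasp [ 0.5245 -0.2179  0.2515] yaw 69.65 tilt 0.08 shift [ 0.5  0.2 95.5] rz -0.3 F [-0.9 -0.5  0.3] open 0.0603
fin ((522.71435546875, -218.0856170654297), (12.289058685302734, 53.24985122680664), 69.89876556396484) 844
```

>>> drive_tool(moves=[60, 0, 0, 20, 0, 0, 0, 60, 0, 0, 30, 0, 0, 0, 60, 0, 0, 28, 0, 0, 0, 60, 0, 0, 16, 0, 0, 0, 60, 0, 0, 0, 0, 0, 0, 60, 0, 0, 0, 0, 0, 0])

```text
t: 36.6
tool_pos: [0.5244, -0.2179, 0.3265]
orientation: [0.549, 3.093, -0.0]
force: [0.3, -0.4, 0.1]
opening: 0.0602
gripper_force: 0.0
```

>>> drive_tool(moves=[0, 0, 0, 0, 0, 0, 0, 0, 0, 0, 0, 0, 0, 0, 0, 0, 0, 0, 0, 0, 0, 0, 0, 0, 0, 0, 0, 0, 0, 0, 0, 0, 0, 0, 0, 0, 0, 0, 0, 0, 0, 0, 0, 0, 0, 0, 0, 0, 0])

```text
t: 37.3
tool_pos: [0.5241, -0.218, 0.3259]
orientation: [-0.548, -3.093, 0.001]
force: [-1.0, -2.5, -0.3]
opening: 0.0142
gripper_force: 30.0
```

>>> drive_tool(moves=[0, 0, 0, 0, 0, 0, 6, 0, 0, 0, 0, 0, 0, 6, 0, 0, 0, 0, 0, 0, 6, 0, 0, 0, 0, 0, 0, 6, 0, 0, 0, 0, 0, 0, 6, 0, 0, 0, 0, 0, 0, 6, 0, 0, 0, 0, 0, 0, 6, 0, 0, 0, 0, 0, 0, 6])

```text
t: 38.1
tool_pos: [0.5239, -0.2183, 0.3259]
orientation: [-1.765, -2.599, 0.002]
force: [-2.9, -4.5, 1.6]
opening: 0.0137
gripper_force: 30.0
```

>>> drive_tool(moves=[0, 0, 0, 0, 0, 0, 6, 0, 0, 0, 0, 0, 0, 6, 0, 0, 0, 0, 0, 0, 6, 0, 0, 0, 0, 0, 0, 6, 0, 0, 0, 0, 0, 0, 6, 0, 0, 0, 0, 0, 0, 3, 0, 0, 0, 0, 0, 0, 0, 0, 0, 0, 0, 0, 0, 0])

```text
t: 38.9
tool_pos: [0.5237, -0.2183, 0.3259]
orientation: [-2.426, -1.995, 0.003]
force: [-5.1, -3.5, 1.6]
opening: 0.0137
gripper_force: 30.0
```

>>> drive_tool(moves=[60, 0, 0, 0, 0, 0, 0, 60, 0, 0, 0, 0, 0, 0, 60, 0, 0, 0, 0, 0, 0, 60, 0, 0, -20, 0, 0, 0, 60, 0, 0, -40, 0, 0, 0, 60, 0, 0, -40, 0, 0, 0, 60, 0, 0, 0, 0, 0, 0, 60, 0, 0, 0, 0, 0, 0])

```text
t: 39.7
tool_pos: [0.5245, -0.2177, 0.4272]
orientation: [2.423, 1.995, 0.002]
force: [-0.6, 0.1, -0.1]
opening: 0.0599
gripper_force: 0.0
```

```bash
python3 - <<'E'
from h import *
togo([.524,-.2175,.156],-11)
c=cam('wrist');P=pts(c)
m=mask(c,(0,150,80),(8,255,255))&(P[...,2]>0.11)&(P[...,2]<0.15)
Q=P[m];print('red',cv2.minAreaRect((Q[:,:2]*1000).astype(np.float32)),len(Q))
sideview('d5.png')
E
```

```text
t 39.7 grasp [ 0.525  -0.2179  0.2599] yaw -11.07 tilt 0.17 shift [  0.3  -1.3 103.9] rz -0.1 F [-0.6  0.1 -0.1] open 0.0599
red ((523.9076538085938, -218.19558715820312), (243.46859741210938, 20.303380966186523), 78.62027740478516) 2717
caddy ((481.905517578125, 194.29002380371094), (157.2253875732422, 49.46699142456055), 19.463403701782227) 190
```

View pics/d5.png

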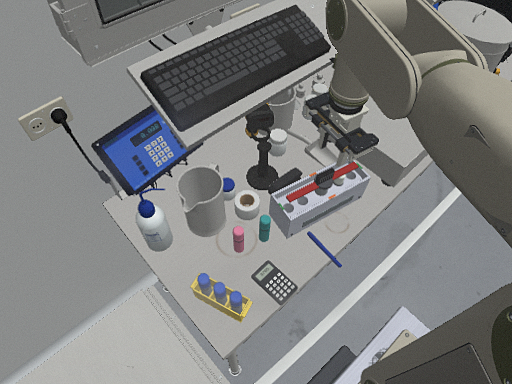

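The three cylinders stand in the caddy at (204,282), (220,291) and (236,299). The collar lies along the row at about 0 rad, the bystanders are upright, and the gripper is clear. I hand the job in.

```bash
python3 -c "
from plant import robot
print(robot.close_job())"
```

```text
the job is handed in; nothing more can be done
None
```

I handed the job in after about 40 s of robot time: all three blue-capped cylinders stand upright in the caddy pockets, the white one was left in its well, and the collar is back at its locked mark (within about 0.01 rad). Nothing looked knocked over in the last picture, but the hand-in call gave no verdict.

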